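Unstack the sanding blocks into their colour cradles

ROBOT

A 7-joint arm with a two-finger parallel gripper is mounted at the origin on the work surface. World frame = base frame: x ahead of the robot, y to its left, z up, the work surface at z = 0. Lengths are in m, angles in rad, forces in N, time in s.
With the tool pointing down it reaches from about 0.4 to 0.85 m from the base axis. Payload 10.4 kg.
Tool frame: the origin (TCP) lies at the very end of the fingers, on their centre line; the grasp point (between the pads) lies 19 mm behind it; z points along the fingers, y is the line along which they close (so a half turn about z gives the same grasp; the last joint's range is limited). The gripper opens to 85 mm and grips with 20 to 120 N. Pads are 22 mm wide; open, the fingers measure 114 mm over their backs; the gripper's body (76 mm by 85 mm) begins 54 mm behind the grasp point. The pads swing forward as they close: fully open they stand 13 mm farther back than shut.
Start: joints at [1.109, 0.332, -0.065, 1.46, 0.022, 1.35, -0.088], TCP at [0.266, -0.566, 0.231] pointing down, gripper open.
Joint ranges: [-2.6, 2.6], [-0.5, 2.12], [-1.47, 1.34], [0.16, 2.42], [-1.27, 4.41], [0.06, 2.06], [-2.6, 2.6]. Speed limits (rad/s): [2.22, 2.22, 2.79, 2.79, 3.14, 3.14, 3.14].

INTERFACE

Orientations are given as a unit quaternion [x, y, z, w].
In Python, from workcell import * gives the robot as it stands.
- The arm moves only by the tool step_arm, never from a script. Its argument "commands" is one flat list of numbers, 7 for each row, row after row: the finger opening in mm, from 0 to 85.4, then the shift along the world's x, y, z as a fraction of full scale, then the turn, a rotation vector about the world's x, y, z as a fraction of full scale. A call has exactly 10 rows; each row is the pose to reach, as a shift and turn from the pose commanded when the call began, turning the shorter way round; what a row does not reach only later rows make up. Full scale, the value 1, is 0.6 m for a shift and pi rad for a turn. A row lasts 1/8 s, in which the tool goes at most 62.5 mm and 10.7 degrees, less where a joint would pass 70% of its speed; a pose out of reach is approached as far as the arm can. A call with a number of a shift or a turn outside -1 to 1 is refused whole. A call with a gripper value outside its range is refused whole. The fingers move at their own pace and stop on an object; "squeeze" is the grip in N (left out, the last holds). Time passes only in rows, so rows that repeat a pose let the fingers close, or fill a call up. It gives the time, the measured TCP pose, the force, the opening and the grip force at its end, in the units of the state.
- get_obs(): the state, without advancing time (a new reading comes with each control period).
- camera(name): name is "scene" or "top" or "wrist"; returns the picture (480x640x3 uint8, red, green, blue); there is no depth.
- camera_params(name): a dict with "mtx" (3x3 intrinsics, pixels), "extrinsics" (4x4, takes a point from world to camera coordinates); the wrist camera has in their place "tool_from_camera" (4x4, takes a point from camera to tool coordinates, whose origin is the TCP and whose axes are the flange's). Camera axes: x right, y down, z forward; pixel columns grow to the right and rows downward; lengths in m; the calibration is good to about 2 mm. The wrist camera is an equidistant fisheye: a pixel r from the principal point sees the ray r / f radians off the axis. A picture is of the moment at which its call begins: read the wrist's pose just before it. camera_params takes no time and is no camera call.
- hand_in(): hands the job in; it is judged then, once.
The state is a dict: "clock": time; "joint_pos": joint angles; "joint_velocities": joint speeds; "tau": joint torques, N m; "position": TCP position; "ee_rot": TCP orientation; "ft_force": force on the tool from outside, world axes, zero at the start; "torque": the same for the moment, N m; "grip_width": opening from 0.0 (shut) to 1.0 (fully open); "grasp_force": force on a finger pad.
Only numpy, scipy, OpenCV 4.12 (cv2) and the standard library are available. Lean on these libraries where they do the work, as an engineer would, in place of code of your own. Each camera call takes 0.05 s, during which the arm holds its last target. There are 200 camera calls.

TASK

Take the criss-cross stack of sanding blocks apart from the top down: put both upper blocks away while the two lower ones stay where they are, then put the lower two away. Each block goes into the cradle of its own colour, lying flat with its coloured top up, wholly on the base between the two end stops. Leave the mallet and the wax jar where they are.

Things in the scene. Friction and masses are not known exactly. Their poses are not given: they have to be found in the camera images.
- block_red_center (a point): Loose sanding block with red top (black sole, pale wood middle), 140 long x 44 wide x 36 high mm, 0.12 to 0.24 kg. Point: its centre, 18 mm above the sole; x along its length, y across, z up. Starts in the upper layer of the stack, centre about 64 mm above the bench, across the green and blue blocks; red and yellow are parallel, 76 mm apart.
- block_yellow_center (a point): Loose sanding block with yellow top (black sole, pale wood middle), 140 long x 44 wide x 36 high mm, 0.12 to 0.24 kg. Point: its centre, 18 mm above the sole; x along its length, y across, z up. Starts in the upper layer of the stack, centre about 64 mm above the bench, across the green and blue blocks; red and yellow are parallel, 76 mm apart.
- block_green_center (a point): Loose sanding block with green top (black sole, pale wood middle), 140 long x 44 wide x 36 high mm, 0.12 to 0.24 kg. Point: its centre, 18 mm above the sole; x along its length, y across, z up. Starts in the lower layer, on a fixed plywood board 150 x 150 x 10 mm, under the red and yellow blocks; green and blue are parallel, 80 mm apart.
- block_blue_center (a point): Loose sanding block with blue top (black sole, pale wood middle), 140 long x 44 wide x 36 high mm, 0.12 to 0.24 kg. Point: its centre, 18 mm above the sole; x along its length, y across, z up. Starts in the lower layer, on a fixed plywood board 150 x 150 x 10 mm, under the red and yellow blocks; green and blue are parallel, 80 mm apart.
- cradle_red: Fixed red cradle: base 180 long x 64 wide x 6 mm thick, an end stop across each end (8 mm thick, top 18 mm above the bench, 164 mm clear between the two); its long sides are open. Origin: centre of its underside, at bench height; x along its length, z up. A block in it lies with its centre 24 mm above this origin. Its place changes each time.
- cradle_yellow: Fixed yellow cradle: base 180 long x 64 wide x 6 mm thick, an end stop across each end (8 mm thick, top 18 mm above the bench, 164 mm clear between the two); its long sides are open. Origin: centre of its underside, at bench height; x along its length, z up. A block in it lies with its centre 24 mm above this origin. Its place changes each time.
- cradle_green: Fixed green cradle: base 180 long x 64 wide x 6 mm thick, an end stop across each end (8 mm thick, top 18 mm above the bench, 164 mm clear between the two); its long sides are open. Origin: centre of its underside, at bench height; x along its length, z up. A block in it lies with its centre 24 mm above this origin. Its place changes each time.
- cradle_blue: Fixed blue cradle: base 180 long x 64 wide x 6 mm thick, an end stop across each end (8 mm thick, top 18 mm above the bench, 164 mm clear between the two); its long sides are open. Origin: centre of its underside, at bench height; x along its length, z up. A block in it lies with its centre 24 mm above this origin. Its place changes each time.
- mallet_head (a point): Loose wooden mallet lying on the bench beyond the stack, a bystander: head 70 x 120 x 50 high mm, round handle 26 mm thick standing out 190 mm from the head along +x. The point is the centre of the head, 25 mm above the bench.
- jar_mid (a point): Loose round pale wax jar with metal lid standing between the robot and the stack, a bystander: 72 mm across, 70 mm high. The point is on its axis half-way up, 35 mm above the bench.
There are look-alikes about, which are no part of the job. What is shaped like the cradle_yellow but black or pink is not meant.

How it is judged:
By the outcome, as a careful person would: the job done as asked, in the order asked, and still so for the second after the job is handed in, with the robot touching nothing.
It also fails if it takes over 118 s, if anything falls off the work surface, if the arm or the gripper's body presses on something with over 40 N, if the wrist force passes 120 N, or if a joint passes its speed limit or range.

## Working session

There is one attempt and no reset: what is moved stays moved. The work goes in short steps, Python scripts to look and compute and a tool call to move; the robot and the scene stay as the last step left them, time stands still between calls to the robot, and variables do not carry over. Pictures are saved under pics/ and viewed, at most 14 in all, crops included, and the job is handed in when it is done.

Besides the shell and the picture viewer there is one more tool, called in YAML: its name, and indented under it one key for each argument. step_arm: Moves the arm, as the interface text tells. Its arguments: {"type":"object","properties":{"commands":{"type":"array","items":{"type":"number"}},"squeeze":{"type":"number"}},"required":["commands"]}

```bash
mkdir -p pics; python3 - <<'E'
from workcell import *
import cv2
for n in("top","scene"):
    cv2.imwrite(f"pics/{n}0.png",cv2.cvtColor(camera(n),cv2.COLOR_RGB2BGR))
    p=camera_params(n);print(n,p["mtx"].tolist(),p["extrinsics"].round(4).tolist())
o=get_obs();print({k:o[k] for k in("clock","position","ee_rot","grip_width","ft_force")})
E
```

```text
top [[584.7545610050798, 0.0, 326.1729642469251], [0.0, 584.7545610050798, 241.51976060123224], [0.0, 0.0, 1.0]] [[-0.025, -0.9994, -0.0226, 0.0199], [-0.9889, 0.028, -0.1462, 0.5504], [0.1467, 0.0186, -0.989, 1.1682], [0.0, 0.0, 0.0, 1.0]]
scene [[507.120422032563, 0.0, 316.8955074931623], [0.0, 507.120422032563, 236.1248725290325], [0.0, 0.0, 1.0]] [[-0.2314, 0.9728, 0.0053, 0.1217], [0.7971, 0.1927, -0.5723, -0.3997], [-0.5577, -0.1282, -0.8201, 1.3634], [0.0, 0.0, 0.0, 1.0]]
{'clock': 0.1, 'position': array([ 0.26539799, -0.56548245,  0.23058116]), 'ee_rot': array([ 9.76019940e-01,  2.17680161e-01, -1.78689480e-04, -6.25702258e-04]), 'grip_width': 0.9994634029247795, 'ft_force': array([0.00694729, 0.01900715, 0.94258184])}
```

View pics/top0.png

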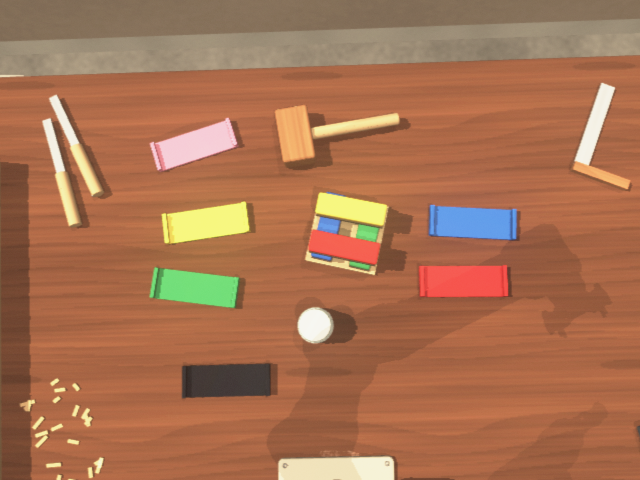

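View pics/scene0.png

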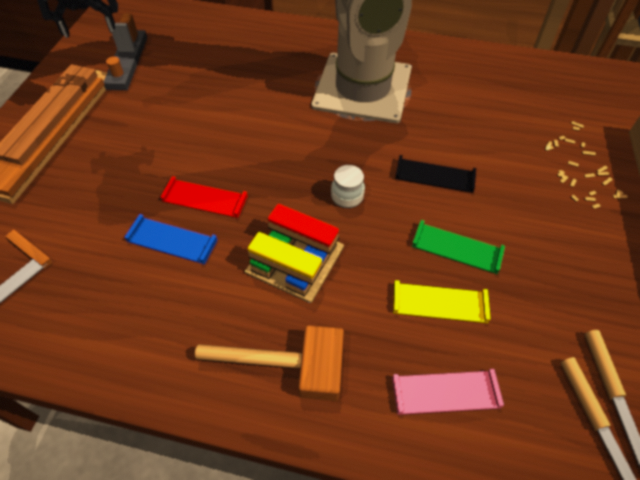

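The top view shows three cradle shapes that could be mistaken for the yellow one: yellow (206,222), pink (194,145) and black (227,380). Only (206,222) is yellow, so that is the one meant. The stack is at about (346,233), the jar at (315,325) and the mallet head at (295,134). Next I measure and check the yellow cradle in an enlarged crop.

```bash
cat > h.py <<'E'
import numpy as np, cv2
from workcell import *
HUE={"red":[(0,6),(174,180)],"yellow":[(24,34)],"green":[(50,75)],"blue":[(100,120)]}
def mask(im,c):
    h=cv2.cvtColor(im,cv2.COLOR_RGB2HSV); m=np.zeros(im.shape[:2],np.uint8)
    for a,b in HUE[c]: m|=cv2.inRange(h,(a,190,90),(b,255,255))
    return m
def cast(px,z,p):
    K,E=p["mtx"],p["extrinsics"];R,t=E[:3,:3],E[:3,3]
    d=(np.c_[px,np.ones(len(px))]@np.linalg.inv(K).T)@R; o=-R.T@t
    return (o+d*((z-o[2])/d[:,2])[:,None])[:,:2]
def rect(P):
    (cx,cy),(w,h),a=cv2.minAreaRect((P*1000).astype(np.float32))
    if w<h: w,h,a=h,w,a+90
    return np.round([cx,cy,w,h,(a+90)%180-90],1)
def blobs(im,c,zs,p,amin=60):
    out=[]
    for q in cv2.findContours(mask(im,c),cv2.RETR_EXTERNAL,cv2.CHAIN_APPROX_NONE)[0]:
        if cv2.contourArea(q)<amin: continue
        q=q[:,0].astype(float); out.append((q.mean(0).round(),[(z,rect(cast(q,z,p)).tolist()) for z in zs]))
    return out
E
python3 - <<'E'
from h import *
for n in("top","scene"):
    im=cv2.cvtColor(cv2.imread(f"pics/{n}0.png"),cv2.COLOR_BGR2RGB);p=camera_params(n)
    for c in HUE:
        for b in blobs(im,c,(.006,.046,.082),p): print(n,c,*b)
im=cv2.imread("pics/top0.png")
a=cv2.resize(im[110:320,140:260],None,fx=2.8,fy=2.8,interpolation=2);b=cv2.resize(im[180:285,295:400],a.shape[:1]*2,interpolation=2)
c=np.hstack([a,b[:, :]]);c=c[:, :];s=min(1,800/c.shape[1]);cv2.imwrite("pics/crop1.png",cv2.resize(c,None,fx=s,fy=s))
E
```

```text
scene red [303. 224.] [(0.006, [482.6, -42.0, 156.8, 55.7, 76.4]), (0.046, [510.9, -34.0, 149.7, 53.1, 76.4]), (0.082, [536.3, -26.9, 143.3, 50.9, 76.4])]
scene red [204. 197.] [(0.006, [459.7, -277.2, 193.0, 80.1, 88.9]), (0.046, [489.1, -258.6, 184.3, 76.5, 88.9]), (0.082, [515.5, -241.8, 176.4, 73.2, 88.9])]
scene yellow [448. 303.] [(0.006, [599.6, 266.7, 185.0, 74.0, -83.1]), (0.046, [622.6, 260.6, 176.6, 70.7, -83.1]), (0.082, [643.3, 255.2, 169.1, 67.6, -83.1])]
scene yellow [285. 253.] [(0.006, [563.2, -60.2, 154.8, 50.6, 77.2]), (0.046, [587.8, -51.4, 147.7, 48.3, 77.2]), (0.082, [610.0, -43.5, 141.4, 46.3, 77.2])]
scene green [499. 258.] [(0.006, [470.3, 373.4, 61.3, 7.4, -8.6]), (0.046, [499.2, 362.5, 58.5, 7.0, -8.6]), (0.082, [525.2, 352.7, 56.0, 6.7, -8.6])]
scene green [280. 236.] [(0.006, [526.2, -80.5, 42.8, 11.9, 76.5]), (0.046, [552.5, -70.8, 40.9, 11.4, 76.5]), (0.082, [576.2, -62.0, 39.1, 10.9, 76.5])]
scene green [455. 247.] [(0.006, [463.1, 282.9, 168.1, 67.2, 80.8]), (0.046, [492.3, 276.1, 160.4, 64.1, 80.8]), (0.082, [518.6, 270.0, 153.6, 61.4, 80.8])]
scene blue [296. 282.] [(0.006, [623.7, -19.5, 41.8, 14.7, 74.1]), (0.046, [645.6, -12.6, 39.9, 14.1, 74.1]), (0.082, [665.3, -6.3, 38.2, 13.5, 74.1])]
scene blue [316. 251.] [(0.006, [543.8, 1.7, 42.3, 12.0, 74.8]), (0.046, [569.4, 7.6, 40.4, 11.5, 74.8]), (0.082, [592.3, 13.0, 38.7, 11.0, 74.8])]
scene blue [171. 240.] [(0.006, [585.0, -304.3, 185.6, 67.3, 85.7]), (0.046, [608.7, -284.5, 177.2, 64.3, 85.7]), (0.082, [630.0, -266.6, 169.6, 61.5, 85.7])]
```

View pics/crop1.png

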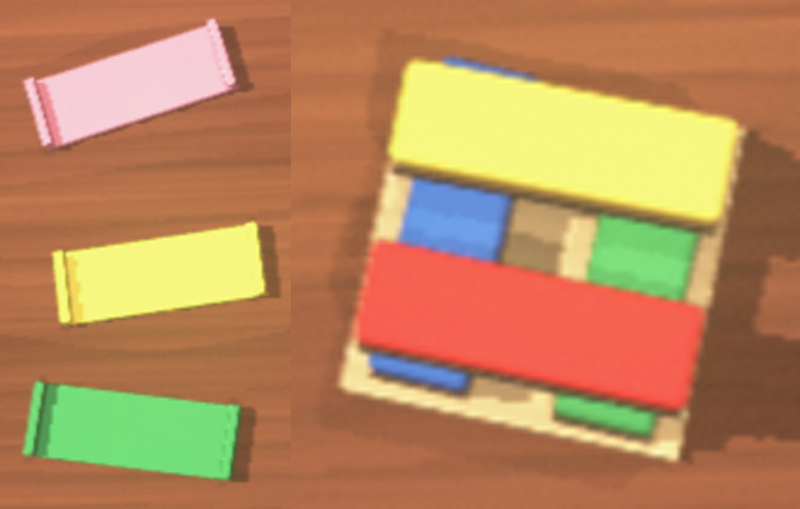

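The crop confirms the yellow cradle, with the pink one above it and the green one below. In the stack, yellow lies on the far side and red on the near side, with blue left and green right underneath. The colours are paler in the top view, so I lower the saturation limit there.

```bash
python3 - <<'E'
import cv2
im=cv2.imread("pics/top0.png");h=cv2.cvtColor(im,cv2.COLOR_BGR2HSV)
for x,y in((206,222),(195,288),(470,222),(465,281),(345,247),(350,208),(330,226),(367,232),(500,350),(100,300)):print(x,y,h[y,x])
E
sed -i 's/(a,190,90),(b,255,255)/(a,130,S),(b,255,255)/; s/^HUE=.*/HUE={"red":[(0,4),(174,180)],"yellow":[(25,36)],"green":[(50,80)],"blue":[(100,125)]}\nS=140/' h.py
python3 - <<'E'
from h import *
n="top";im=cv2.cvtColor(cv2.imread(f"pics/{n}0.png"),cv2.COLOR_BGR2RGB);p=camera_params(n)
for c in HUE:
    for b in blobs(im,c,(.006,.046,.082),p): print(n,c,*b)
E
```

```text
206 222 [ 30 123 247]
195 288 [ 62 124 223]
470 222 [107 145 234]
465 281 [  1 174 246]
345 247 [  3 169 246]
350 208 [ 30 122 247]
330 226 [108 137 233]
367 232 [ 59 114 223]
500 350 [ 10 152 173]
100 300 [ 10 150 175]
top red [463. 281.] [(0.006, [465.3, -278.6, 184.9, 64.9, 88.5]), (0.046, [462.3, -270.1, 178.9, 62.8, 88.5]), (0.082, [459.6, -262.5, 173.5, 60.9, 88.5])]
top red [344. 247.] [(0.006, [544.1, -31.1, 147.6, 46.9, 76.6]), (0.046, [538.5, -30.7, 142.8, 45.4, 76.6]), (0.082, [533.5, -30.3, 138.5, 44.0, 76.6])]
top yellow [197. 228.] [(0.006, [603.9, 264.7, 184.0, 66.9, -82.9]), (0.046, [596.4, 255.5, 178.0, 64.7, -82.9]), (0.082, [589.6, 247.3, 172.6, 62.7, -82.9])]
top blue [328. 224.] [(0.006, [592.4, 0.4, 39.4, 25.9, 76.9]), (0.046, [585.3, -0.1, 38.2, 25.1, 76.9]), (0.082, [578.9, -0.7, 37.0, 24.3, 76.9])]
top blue [472. 222.] [(0.006, [589.0, -305.7, 180.7, 65.2, 85.4]), (0.046, [582.0, -296.3, 174.9, 63.1, 85.4]), (0.082, [575.7, -287.8, 169.6, 61.2, 85.4])]
```

```bash
sed -i 's/(a,130,S)/(a,95,S)/' h.py
python3 - <<'E'
from h import *
n="top";im=cv2.cvtColor(cv2.imread(f"pics/{n}0.png"),cv2.COLOR_BGR2RGB);p=camera_params(n)
for c in HUE:
    for b in blobs(im,c,(.006,.046,.082),p): print(n,c,*b)
E
```

```text
top red [463. 281.] [(0.006, [465.3, -278.6, 184.9, 64.9, 88.5]), (0.046, [462.3, -270.1, 178.9, 62.8, 88.5]), (0.082, [459.6, -262.5, 173.5, 60.9, 88.5])]
top red [344. 247.] [(0.006, [544.1, -31.1, 147.6, 46.9, 76.6]), (0.046, [538.5, -30.7, 142.8, 45.4, 76.6]), (0.082, [533.5, -30.3, 138.5, 44.0, 76.6])]
top red [160. 158.] [(0.006, [752.3, 368.7, 64.4, 15.2, 15.6]), (0.046, [740.0, 356.2, 62.3, 14.7, 15.6]), (0.082, [728.9, 344.9, 60.4, 14.3, 15.6])]
top yellow [198. 224.] [(0.006, [603.9, 264.7, 184.0, 66.9, -82.9]), (0.046, [596.4, 255.5, 178.0, 64.7, -82.9]), (0.082, [589.6, 247.3, 172.6, 62.7, -82.9])]
top yellow [351. 208.] [(0.006, [626.4, -48.2, 148.8, 45.9, 77.2]), (0.046, [618.2, -47.2, 144.0, 44.4, 77.2]), (0.082, [610.8, -46.3, 139.6, 43.1, 77.2])]
top green [197. 288.] [(0.006, [465.3, 282.2, 169.4, 64.2, 81.8]), (0.046, [462.3, 272.4, 163.9, 62.2, 81.8]), (0.082, [459.6, 263.7, 159.0, 60.3, 81.8])]
top green [154. 282.] [(0.006, [478.7, 374.0, 62.3, 7.4, -8.5]), (0.046, [475.3, 361.3, 60.2, 7.2, -8.5]), (0.082, [472.2, 349.8, 58.4, 7.0, -8.5])]
top green [360. 265.] [(0.006, [504.1, -63.1, 41.4, 9.3, 74.3]), (0.046, [499.8, -61.6, 40.1, 9.0, 74.3]), (0.082, [496.0, -60.2, 38.9, 8.7, 74.3])]
top green [367. 232.] [(0.006, [573.3, -81.7, 41.8, 30.3, 74.3]), (0.046, [566.8, -79.6, 40.4, 29.3, 74.3]), (0.082, [561.0, -77.7, 39.2, 28.4, 74.3])]
top blue [328. 225.] [(0.006, [592.1, 0.0, 42.7, 28.0, 76.8]), (0.046, [585.0, -0.5, 41.3, 27.1, 76.8]), (0.082, [578.6, -1.0, 40.1, 26.3, 76.8])]
top blue [472. 222.] [(0.006, [588.9, -305.2, 181.7, 65.6, 85.4]), (0.046, [581.9, -295.8, 175.8, 63.5, 85.4]), (0.082, [575.6, -287.4, 170.5, 61.6, 85.4])]
```

step_arm:
  commands: [60,0.449,0.894,-0.05,0,0,0.287,60,0.449,0.894,-0.05,0,0,0.287,60,0.449,0.894,-0.05,0,0,0.287,60,0.449,0.894,-0.05,0,0,0.287,60,0.449,0.894,-0.05,0,0,0.287,60,0.449,0.894,-0.05,0,0,0.287,60,0.449,0.894,-0.05,0,0,0.287,60,0.449,0.894,-0.05,0,0,0.287,60,0.449,0.894,-0.05,0,0,0.287,60,0.449,0.894,-0.05,0,0,0.287]
  squeeze: 60

```text
clock: 1.35
position: [0.5355, -0.026, 0.2011]
ee_rot: [0.783, 0.622, 0.0, -0.0]
ft_force: [0.6, -0.8, -0.5]
grip_width: 0.7
grasp_force: 0.0
```

```bash
cat >> h.py <<'E'
from scipy.spatial.transform import Rotation as Rn
def wcast(px,z,p,o):
    K,T=p["mtx"],np.asarray(p["tool_from_camera"])
    u=(px-[K[0,2],K[1,2]])/[K[0,0],K[1,1]]; th=np.linalg.norm(u,axis=1); s=np.sinc(th/np.pi)
    d=np.c_[u*s[:,None],np.cos(th)]
    R=Rn.from_quat(o["ee_rot"]).as_matrix(); d=d@T[:3,:3].T@R.T; c=o["position"]+R@T[:3,3]
    return (c+d*((z-c[2])/d[:,2])[:,None])[:,:2]
def look(name,zs,amin=300,cols=HUE):
    o=get_obs(); im=camera("wrist"); p=camera_params("wrist")
    cv2.imwrite(f"pics/{name}.png",cv2.cvtColor(im,cv2.COLOR_RGB2BGR))
    for c in cols:
        for q in cv2.findContours(mask(im,c),cv2.RETR_EXTERNAL,cv2.CHAIN_APPROX_NONE)[0]:
            if cv2.contourArea(q)>amin:
                q=q[:,0].astype(float); print(c,q.mean(0).round(),[(z,rect(wcast(q,z,p,o)).tolist()) for z in zs])
def st():
    o=get_obs(); R=Rn.from_quat(o["ee_rot"]).as_matrix()
    print("t",round(o["clock"],2),"pos",(o["position"]*1000).round(1),"close deg",np.degrees(np.arctan2(R[1,1],R[0,1])).round(1),"tilt",np.degrees(np.arccos(-R[2,2])).round(1),"grip",round(o["grip_width"]*85.4,1),o["grasp_force"],"q",np.round(o["joint_pos"],2),"F",np.round(o["ft_force"],1))
E
python3 -c "
from h import *
st();look('w1',(.082,.046));p=camera_params('wrist');print(p['mtx'],p['tool_from_camera'])"
```

```text
t 1.35 pos [535.5 -26.  201.1] close deg -13.0 tilt 0.0 grip 59.8 0.0 q [ 0.51  0.21 -0.61  1.71  0.12  1.26 -0.36] F [ 0.6 -0.8 -0.5]
red [297. 388.] [(0.082, [483.8, -172.4, 87.7, 52.0, 88.6]), (0.046, [474.0, -203.5, 99.8, 59.1, 88.6])]
red [314. 229.] [(0.082, [534.0, -27.6, 138.2, 42.6, 76.3]), (0.046, [531.1, -38.8, 157.3, 48.5, 76.3])]
yellow [413. 230.] [(0.082, [608.7, -44.0, 137.9, 44.6, 77.0]), (0.046, [616.1, -57.5, 157.0, 50.8, 77.0])]
green [360. 267.] [(0.082, [563.3, -59.2, 39.6, 28.1, 76.4]), (0.046, [564.5, -74.7, 45.1, 32.0, 76.4])]
blue [385. 388.] [(0.082, [565.9, -193.6, 90.9, 17.8, 85.0]), (0.046, [567.5, -227.7, 103.5, 20.2, 85.0])]
blue [364. 175.] [(0.082, [579.2, 8.5, 38.2, 27.3, 77.5]), (0.046, [582.5, 2.3, 43.5, 31.1, 77.5])]
[[371.64829954   0.         315.8625462 ]
 [  0.         371.64829954 241.90926956]
 [  0.           0.           1.        ]] [[-9.85886343e-04 -9.47598351e-01 -3.19462663e-01  8.18520965e-02]
 [ 9.99999508e-01 -8.98922321e-04 -4.19668914e-04  5.94909110e-04]
 [ 1.10505452e-04 -3.19462919e-01  9.47598771e-01 -1.41790478e-01]
 [ 0.00000000e+00  0.00000000e+00  0.00000000e+00  1.00000000e+00]]
```

View pics/w1.png

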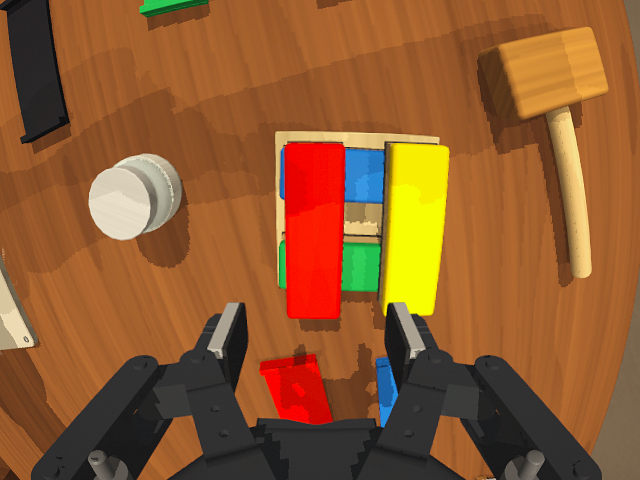

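The wrist view shows the red block at about (315,230) and the yellow at (415,230), clear of the fingers. The measurements agree across views, so I descend on red.

step_arm:
  commands: [60,0,0,-0.06,0,0,0,60,0,0,-0.12,0,0,0,60,0,0,-0.17,0,0,0,60,0,0,-0.21,0,0,0,60,0,0,-0.24,0,0,0,60,0,0,-0.256,0,0,0,60,0,0,-0.256,0,0,0,30,0,0,-0.256,0,0,0,30,0,0,-0.256,0,0,0,30,0,0,-0.256,0,0,0]
  squeeze: 60

```text
clock: 2.65
position: [0.5357, -0.0294, 0.0487]
ee_rot: [0.784, 0.621, 0.001, 0.001]
ft_force: [-1.4, -0.0, 6.7]
grip_width: 0.51
grasp_force: 62.1
```

```bash
python3 -c "
from h import *
st();look('w2',(.082,))"
```

```text
t 2.65 pos [535.7 -29.4  48.7] close deg -13.2 tilt 0.1 grip 43.6 62.09843158721924 q [ 0.46  0.38 -0.57  1.86  0.25  0.97 -0.45] F [-1.4 -0.   6.7]
red [314. 289.] [(0.082, [540.3, -11.0, 103.3, 41.9, 76.8])]
yellow [444. 445.] [(0.082, [580.2, -95.7, 34.4, 12.5, -68.0])]
yellow [514. 264.] [(0.082, [610.9, -25.1, 100.9, 46.0, 77.2])]
blue [460. 466.] [(0.082, [590.8, -118.1, 28.0, 10.0, -63.1])]
blue [412. 219.] [(0.082, [577.6, 14.1, 32.5, 19.3, 77.7])]
```

step_arm:
  commands: [30,0,0,0.03,0,0,0,30,0,0,0.08,0,0,0,30,0,0,0.13,0,0,0,30,-0.012,-0.04,0.15,0,0,0.01,30,-0.03,-0.11,0.15,0,0,0.02,30,-0.055,-0.19,0.15,0,0,0.035,30,-0.08,-0.27,0.15,0,0,0.05,30,-0.1,-0.35,0.15,0,0,0.06,30,-0.113,-0.4,0.15,0,0,0.065,30,-0.1175,-0.413,0.15,0,0,0.065]

```text
clock: 3.95
position: [0.4635, -0.2794, 0.1385]
ee_rot: [0.717, 0.697, -0.0, 0.0]
ft_force: [0.2, 0.2, -1.1]
grip_width: 0.507
grasp_force: 61.4
```

```bash
python3 -c "
from h import *
st();look('w3',(.006,.046))"
```

```text
t 3.95 pos [ 463.5 -279.4  138.5] close deg -1.7 tilt 0.0 grip 43.3 61.43800735473633 q [ 0.87  0.26 -0.47  1.78  0.13  1.13  0.33] F [ 0.2  0.2 -1.1]
red [316. 285.] [(0.006, [461.2, -357.5, 262.8, 106.1, 88.2]), (0.046, [462.0, -334.1, 224.5, 90.7, 88.2])]
red [320. 123.] [(0.006, [464.8, -203.7, 65.4, 35.1, -1.8]), (0.046, [465.1, -202.8, 55.9, 30.0, -1.8])]
blue [464. 242.] [(0.006, [589.6, -307.3, 187.3, 71.2, 85.3]), (0.046, [571.6, -291.3, 160.0, 60.8, 85.3])]
```

View pics/w3.png

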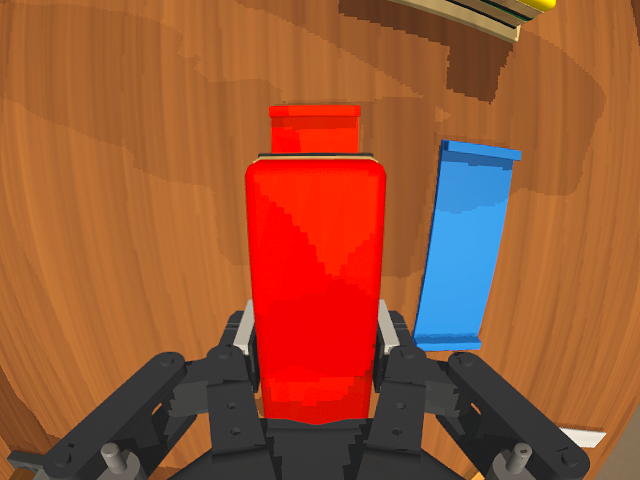

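The wrist view shows the held red block in line with the red cradle, whose near stop is at (315,112). Lowering it now.

step_arm:
  commands: [30,0,0,-0.05,0,0,0,30,0,0,-0.11,0,0,0,30,0,0,-0.16,0,0,0,30,0,0,-0.19,0,0,0,30,0,0,-0.205,0,0,0,30,0,0,-0.213,0,0,0,30,0,0,-0.215,0,0,0,70,0,0,-0.215,0,0,0,70,0,0,-0.215,0,0,0,70,0,0,-0.19,0,0,0]

```text
clock: 5.25
position: [0.4639, -0.2769, 0.0238]
ee_rot: [0.716, 0.698, -0.0, -0.001]
ft_force: [1.0, -0.3, -0.1]
grip_width: 0.82
grasp_force: 0.0
```

```bash
python3 -c "
from h import *
st()"
```

```text
t 5.25 pos [ 463.9 -276.9   23.8] close deg -1.5 tilt 0.1 grip 70.0 0.0 q [ 0.83  0.4  -0.44  1.87  0.21  0.91  0.26] F [ 1.  -0.3 -0.1]
```

step_arm:
  commands: [70,0,0,0.05,0,0,0,70,0,0,0.13,0,0,0,60,0.01,0.02,0.2,0,0,0,60,0.05,0.08,0.25,0,0,-0.02,60,0.1,0.16,0.27,0,0,-0.04,60,0.15,0.24,0.27,0,0,-0.06,60,0.2,0.32,0.27,0,0,-0.064,60,0.23,0.37,0.27,0,0,-0.064,60,0.2417,0.3875,0.27,0,0,-0.064,60,0.2417,0.3875,0.27,0,0,-0.064]

```text
clock: 6.5
position: [0.6095, -0.0447, 0.1863]
ee_rot: [0.783, 0.623, 0.0, 0.0]
ft_force: [0.7, -0.0, 0.4]
grip_width: 0.7
grasp_force: 0.0
```

```bash
python3 -c "
from h import *
st();look('w4',(.006,.046,.082))"
```

```text
t 6.5 pos [609.5 -44.7 186.3] close deg -13.0 tilt 0.0 grip 59.8 0.0 q [ 0.45  0.39 -0.58  1.54  0.22  1.28 -0.38] F [ 0.7 -0.   0.4]
red [252. 389.] [(0.006, [490.9, -227.8, 92.3, 14.4, 88.1]), (0.046, [508.0, -195.2, 80.8, 12.6, 88.1]), (0.082, [523.4, -165.8, 70.5, 11.0, 88.1])]
yellow [316. 231.] [(0.006, [605.1, -69.2, 180.8, 56.8, 76.8]), (0.046, [608.0, -56.2, 158.4, 49.7, 76.8]), (0.082, [610.6, -44.6, 138.2, 43.4, 76.8])]
green [239. 270.] [(0.006, [524.5, -82.2, 95.6, 51.9, -15.0]), (0.046, [537.4, -67.7, 83.7, 45.5, -15.0]), (0.082, [549.0, -54.6, 73.0, 39.7, -15.0])]
green [91.  8.] [(0.006, [446.6, 206.7, 62.7, 24.9, -27.1]), (0.046, [469.1, 185.4, 54.9, 21.8, -27.1]), (0.082, [489.5, 166.2, 47.9, 19.0, -27.1])]
blue [340. 390.] [(0.006, [590.6, -254.6, 92.2, 64.8, 85.5]), (0.046, [595.3, -218.6, 80.7, 56.8, 85.5]), (0.082, [599.5, -186.2, 70.4, 49.5, 85.5])]
blue [353. 179.] [(0.006, [649.6, -22.0, 48.2, 8.8, 77.9]), (0.046, [647.0, -14.9, 42.2, 7.7, 77.9]), (0.082, [644.6, -8.6, 36.8, 6.7, 77.9])]
blue [235. 176.] [(0.006, [546.5, 5.7, 91.8, 48.9, -15.0]), (0.046, [556.6, 9.3, 80.4, 42.8, -15.0]), (0.082, [565.8, 12.6, 70.1, 37.4, -15.0])]
```

step_arm:
  commands: [60,0.001,0,-0.05,0,0,0,60,0.001,0,-0.11,0,0,0,60,0.001,0,-0.16,0,0,0,60,0.001,0,-0.2,0,0,0,60,0.001,0,-0.22,0,0,0,60,0.001,0,-0.231,0,0,0,60,0.001,0,-0.231,0,0,0,30,0.001,0,-0.231,0,0,0,30,0.001,0,-0.231,0,0,0,30,0.001,0,-0.231,0,0,0]

```text
clock: 7.8
position: [0.6108, -0.0447, 0.0483]
ee_rot: [0.783, 0.622, 0.001, 0.001]
ft_force: [0.2, -0.3, 6.4]
grip_width: 0.506
grasp_force: 62.1
```

```bash
python3 -c "
from h import *
st()"
```

```text
t 7.8 pos [610.8 -44.7  48.3] close deg -13.0 tilt 0.1 grip 43.2 62.148985862731934 q [ 0.42  0.53 -0.54  1.66  0.3   1.04 -0.44] F [ 0.2 -0.3  6.4]
```

step_arm:
  commands: [30,0,0,0.03,0,0,0,30,0,0,0.08,0,0,0,30,0,0,0.13,0,0,0,30,0,0.05,0.15,0,0,0.01,30,0,0.13,0.15,0,0,0.03,30,-0.003,0.22,0.15,0,0,0.05,30,-0.006,0.31,0.15,0,0,0.08,30,-0.01,0.4,0.15,0,0,0.1,30,-0.012,0.48,0.15,0,0,0.112,30,-0.012,0.513,0.15,0,0,0.112]

```text
clock: 9.05
position: [0.6008, 0.268, 0.1376]
ee_rot: [0.659, 0.752, 0.0, -0.001]
ft_force: [0.1, -0.4, -1.2]
grip_width: 0.506
grasp_force: 61.4
```

```bash
python3 -c "
from h import *
st();look('w5',(.006,.018,.046,.1546),100)"
```

```text
t 9.05 pos [600.8 268.  137.6] close deg 7.5 tilt 0.1 grip 43.2 61.38086199760437 q [ 0.01  0.56 -0.7   1.45  0.37  1.26 -0.59] F [ 0.1 -0.4 -1.2]
red [516. 318.] [(0.006, [805.5, 207.2, 70.9, 16.5, 19.2]), (0.018, [796.1, 213.4, 67.7, 15.7, 19.2]), (0.046, [774.1, 227.9, 60.5, 14.1, 19.2]), (0.1546, [688.8, 284.1, 32.4, 7.5, 19.2])]
red [522. 174.] [(0.006, [768.4, 325.5, 109.7, 72.7, -75.7]), (0.018, [760.6, 326.5, 104.9, 69.5, -75.7]), (0.046, [742.4, 328.9, 93.7, 62.1, -75.7]), (0.1546, [671.8, 338.1, 50.1, 33.2, -75.7])]
yellow [317. 308.] [(0.006, [610.8, 191.5, 257.9, 105.6, -82.5]), (0.018, [609.9, 198.4, 246.6, 101.0, -82.5]), (0.046, [607.9, 214.5, 220.2, 90.2, -82.5]), (0.1546, [599.9, 277.0, 117.8, 48.2, -82.5])]
yellow [318. 136.] [(0.006, [594.4, 338.9, 66.2, 28.4, 7.5]), (0.018, [594.3, 339.4, 63.3, 27.1, 7.5]), (0.046, [593.9, 340.4, 56.5, 24.2, 7.5]), (0.1546, [592.4, 344.3, 30.2, 13.0, 7.5])]
green [134. 286.] [(0.006, [446.9, 195.7, 65.3, 8.5, -8.4]), (0.018, [453.2, 202.4, 62.5, 8.1, -8.4]), (0.046, [467.9, 218.1, 55.8, 7.2, -8.4]), (0.1546, [525.0, 278.9, 29.8, 3.9, -8.4])]
green [154. 184.] [(0.006, [464.9, 282.5, 156.2, 63.9, 81.5]), (0.018, [470.4, 285.5, 149.3, 61.1, 81.5]), (0.046, [483.3, 292.2, 133.3, 54.5, 81.5]), (0.1546, [533.2, 318.5, 71.3, 29.2, 81.5])]
green [168.  79.] [(0.006, [473.1, 372.8, 65.6, 7.6, -8.4]), (0.018, [478.3, 371.8, 62.8, 7.3, -8.4]), (0.046, [490.3, 369.3, 56.0, 6.5, -8.4]), (0.1546, [537.0, 359.8, 30.0, 3.5, -8.4])]
```

View pics/w5.png

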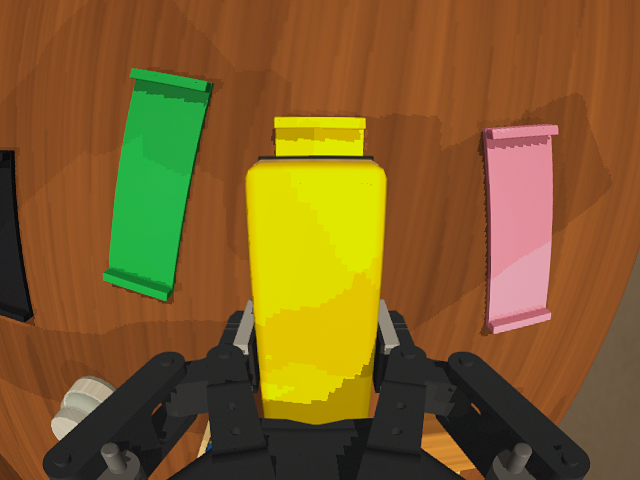

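The wrist view shows the held yellow block lined up over the yellow cradle (stop at (318,122)), with pink well to the right. Lowering it.

step_arm:
  commands: [30,0.001,0,-0.03,0,0,0,30,0.001,0,-0.09,0,0,0,30,0.001,0,-0.15,0,0,0,30,0.001,0,-0.185,0,0,0,30,0.001,0,-0.203,0,0,0,30,0.001,0,-0.212,0,0,0,30,0.001,0,-0.214,0,0,0,70,0.001,0,-0.214,0,0,0,70,0.001,0,-0.214,0,0,0,70,0.001,0,-0.19,0,0,0]

```text
clock: 10.35
position: [0.603, 0.2628, 0.0231]
ee_rot: [0.662, 0.75, -0.001, -0.0]
ft_force: [0.2, -0.8, 1.1]
grip_width: 0.822
grasp_force: 0.0
```

```bash
python3 -c "
from h import *
st()"
```

```text
t 10.35 pos [603.  262.8  23.1] close deg 7.1 tilt 0.1 grip 70.2 0.0 q [-0.01  0.68 -0.65  1.54  0.44  1.08 -0.64] F [ 0.2 -0.8  1.1]
```

step_arm:
  commands: [70,0,0,0.05,0,0,0,70,0,0,0.13,0,0,0,60,0,-0.03,0.2,0,0,0.05,60,-0.01,-0.11,0.25,0,0,0.1,60,-0.02,-0.2,0.27,0,0,0.155,60,-0.03,-0.3,0.27,0,0,0.21,60,-0.05,-0.4,0.27,0,0,0.265,60,-0.06,-0.48,0.27,0,0,0.32,60,-0.067,-0.54,0.27,0,0,0.37,60,-0.067,-0.565,0.27,0,0,0.386]

```text
clock: 11.6
position: [0.563, -0.0789, 0.1863]
ee_rot: [0.117, 0.993, -0.001, 0.0]
ft_force: [-0.1, 1.3, 0.5]
grip_width: 0.7
grasp_force: 0.0
```

```bash
python3 -c "
from h import *
st();look('w6',(.046,.042))
im=camera('top');cv2.imwrite('pics/top6.png',im[:,:,::-1])
for c in HUE:
    for b in blobs(im,c,(.006,.042,.046),camera_params('top')): print(c,*b)"
```

```text
t 11.6 pos [563.  -78.9 186.3] close deg 76.6 tilt 0.1 grip 59.8 0.0 q [ 0.79  0.37 -0.89  1.64  0.3   1.28  1.18] F [-0.1  1.3  0.5]
red [595. 318.] [(0.046, [729.8, 203.4, 126.9, 64.1, -40.6]), (0.042, [733.3, 207.1, 128.7, 65.0, -40.6])]
red [104. 165.] [(0.046, [465.2, -254.2, 171.9, 56.8, 88.7]), (0.042, [465.0, -257.0, 174.3, 57.6, 88.7])]
yellow [614. 201.] [(0.046, [604.2, 218.0, 80.6, 46.8, -82.7]), (0.042, [605.9, 222.0, 81.8, 47.4, -82.7])]
yellow [585. 194.] [(0.046, [593.3, 200.9, 119.3, 63.5, -83.0]), (0.042, [594.8, 204.6, 121.0, 64.4, -83.0])]
green [318. 217.] [(0.046, [560.7, -77.4, 137.4, 42.8, -15.3]), (0.042, [561.8, -77.7, 139.4, 43.4, -15.3])]
green [603.  58.] [(0.046, [465.0, 222.7, 101.9, 59.2, 79.6]), (0.042, [464.7, 226.8, 103.3, 60.0, 79.6])]
blue [121. 282.] [(0.046, [575.6, -276.8, 169.6, 61.2, 85.4]), (0.042, [576.9, -279.9, 172.0, 62.1, 85.4])]
blue [416. 221.] [(0.046, [582.0, 0.0, 137.9, 42.2, -15.2]), (0.042, [583.4, 0.9, 139.8, 42.8, -15.2])]
red [481. 283.] [(0.006, [463.4, -316.0, 110.0, 65.0, 89.6]), (0.042, [460.7, -307.3, 106.7, 63.1, 89.6]),
[... 393 characters left out ...]
3, 64.3, 81.7]), (0.042, [462.5, 271.7, 160.4, 62.4, 81.7]), (0.046, [462.2, 270.8, 159.9, 62.2, 81.7])]
green [154. 282.] [(0.006, [478.7, 374.2, 62.3, 7.1, -8.5]), (0.042, [475.6, 362.7, 60.4, 6.9, -8.5]), (0.046, [475.3, 361.4, 60.2, 6.9, -8.5])]
green [358. 253.] [(0.006, [534.2, -69.1, 68.6, 38.8, -15.7]), (0.042, [529.5, -67.6, 66.5, 37.7, -15.7]), (0.046, [529.0, -67.4, 66.3, 37.6, -15.7])]
blue [481. 223.] [(0.006, [587.7, -318.5, 154.7, 64.0, 86.2]), (0.042, [581.4, -309.7, 150.2, 62.1, 86.2]), (0.046, [580.7, -308.8, 149.7, 61.9, 86.2])]
blue [327. 227.] [(0.006, [590.7, 0.6, 142.4, 41.8, -15.2]), (0.042, [584.3, 0.1, 138.2, 40.6, -15.2]), (0.046, [583.6, 0.0, 137.7, 40.5, -15.2])]
```

View pics/w6.png

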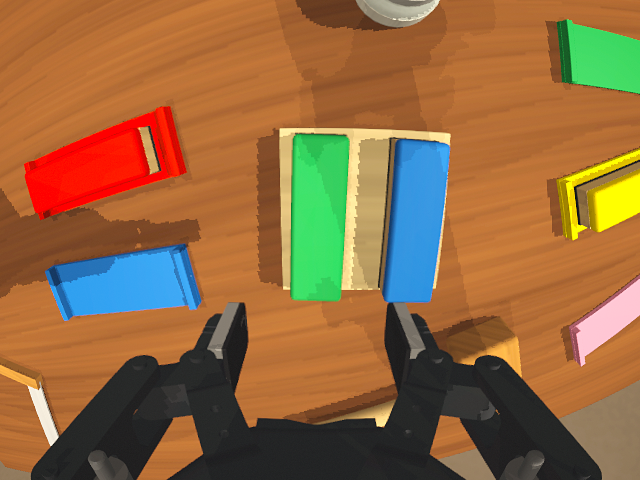

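View pics/top6.png

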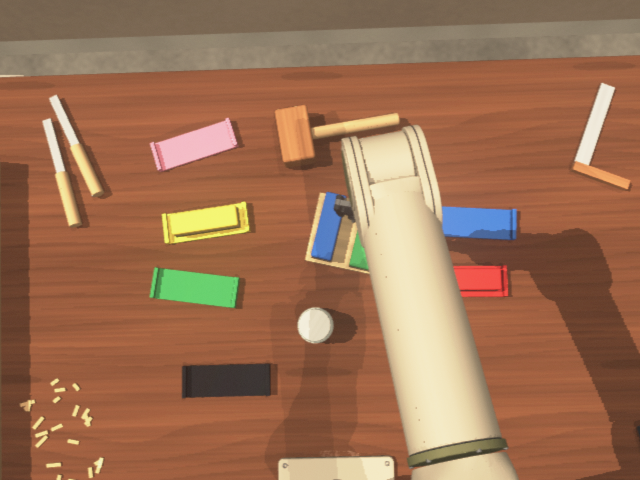

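Wrist view: the green block is at (320,217) and blue at (417,220), both still on the board, and the red and yellow blocks lie in their cradles. In the top view the yellow block is centred in its cradle at (206,222). Descending on green with a small correction.

step_arm:
  commands: [60,-0.003,-0.002,-0.04,0,0,-0.01,60,-0.003,-0.002,-0.11,0,0,-0.01,60,-0.003,-0.002,-0.18,0,0,-0.01,60,-0.003,-0.002,-0.23,0,0,-0.01,60,-0.003,-0.002,-0.265,0,0,-0.01,60,-0.003,-0.002,-0.282,0,0,-0.01,60,-0.003,-0.002,-0.289,0,0,-0.01,60,-0.003,-0.002,-0.289,0,0,-0.01,30,-0.003,-0.002,-0.289,0,0,-0.01,30,-0.003,-0.002,-0.289,0,0,-0.01]

```text
clock: 12.95
position: [0.5622, -0.0772, 0.0127]
ee_rot: [0.132, 0.991, -0.0, 0.001]
ft_force: [-1.4, -0.2, 5.9]
grip_width: 0.509
grasp_force: 61.9
```

```bash
python3 -c "
from h import *
st()"
```

```text
t 12.95 pos [562.2 -77.2  12.7] close deg 74.8 tilt 0.1 grip 43.5 61.93246006965637 q [ 0.69  0.56 -0.79  1.79  0.47  0.98  1.02] F [-1.4 -0.2  5.9]
```

step_arm:
  commands: [30,0,0,0.03,0,0,0,30,0,0,0.08,0,0,0,30,0,0,0.14,0,0,0,30,0,0.03,0.18,0,0,-0.03,30,-0.02,0.1,0.2,0,0,-0.08,30,-0.04,0.18,0.2,0,0,-0.13,30,-0.06,0.26,0.2,0,0,-0.185,30,-0.08,0.34,0.2,0,0,-0.24,30,-0.1,0.42,0.2,0,0,-0.295,30,-0.12,0.5,0.2,0,0,-0.35]

```text
clock: 14.2
position: [0.4888, 0.2244, 0.1328]
ee_rot: [0.633, 0.774, 0.0, 0.0]
ft_force: [0.1, 0.1, -1.9]
grip_width: 0.503
grasp_force: 61.4
```

step_arm:
  commands: [30,-0.015,0.05,0,0,0,-0.05,30,-0.03,0.085,-0.01,0,0,-0.1,30,-0.04,0.107,-0.02,0,0,-0.112,30,-0.04,0.107,-0.04,0,0,-0.112,30,-0.04,0.107,-0.05,0,0,-0.112,30,-0.04,0.107,-0.05,0,0,-0.112,30,-0.04,0.107,-0.05,0,0,-0.112,30,-0.04,0.107,-0.05,0,0,-0.112,30,-0.04,0.107,-0.05,0,0,-0.112,30,-0.04,0.107,-0.05,0,0,-0.112]

```text
clock: 15.45
position: [0.4655, 0.2871, 0.1018]
ee_rot: [0.757, 0.654, 0.0, 0.0]
ft_force: [0.3, -0.1, -2.3]
grip_width: 0.505
grasp_force: 61.3
```

```bash
python3 -c "
from h import *
st();look('w7',(.006,.018),100,['green'])"
```

```text
t 15.45 pos [465.5 287.1 101.8] close deg -8.3 tilt 0.0 grip 43.2 61.34865403175354 q [ 0.02  0.38 -0.77  1.79  0.29  1.1  -1.  ] F [ 0.3 -0.1 -2.3]
green [315. 287.] [(0.006, [457.6, 232.3, 227.3, 91.0, 81.5]), (0.018, [458.7, 239.2, 215.8, 86.4, 81.5])]
green [316. 129.] [(0.006, [476.2, 362.4, 66.3, 27.1, -8.8]), (0.018, [476.3, 362.7, 63.0, 25.8, -8.8])]
```

View pics/w7.png

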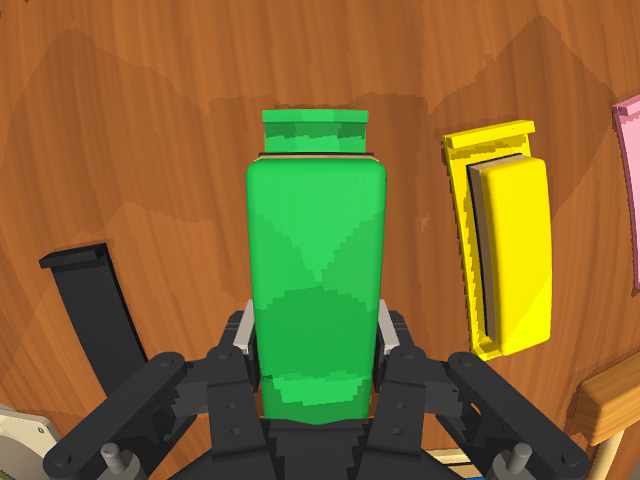

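The wrist view shows green lined up over its cradle (stop at (316,116)), and yellow sitting properly in its own. Lowering it.

step_arm:
  commands: [30,0,0,-0.05,0,0,0,30,0,0,-0.1,0,0,0,30,0,0,-0.13,0,0,0,30,0,0,-0.146,0,0,0,30,0,0,-0.152,0,0,0,30,0,0,-0.154,0,0,0,30,0,0,-0.154,0,0,0,70,0,0,-0.154,0,0,0,70,0,0,-0.154,0,0,0,70,0,0,-0.13,0,0,0]

```text
clock: 16.75
position: [0.4649, 0.2868, 0.0237]
ee_rot: [0.757, 0.654, -0.001, -0.0]
ft_force: [-0.4, -0.4, 1.3]
grip_width: 0.823
grasp_force: 0.0
```

```bash
python3 -c "
from h import *
st()"
```

```text
t 16.75 pos [464.9 286.8  23.7] close deg -8.3 tilt 0.1 grip 70.3 0.0 q [-0.03  0.48 -0.72  1.84  0.38  0.96 -1.07] F [-0.4 -0.4  1.3]
```

step_arm:
  commands: [70,0,0,0.05,0,0,0,70,0,0,0.14,0,0,0,60,0.01,-0.03,0.22,0,0,0.05,60,0.04,-0.1,0.27,0,0,0.105,60,0.08,-0.18,0.27,0,0,0.16,60,0.12,-0.27,0.27,0,0,0.215,60,0.15,-0.35,0.27,0,0,0.27,60,0.18,-0.42,0.27,0,0,0.325,60,0.19,-0.46,0.27,0,0,0.38,60,0.197,-0.4775,0.27,0,0,0.435]

```text
clock: 18.0
position: [0.584, -0.0014, 0.1867]
ee_rot: [0.172, 0.985, -0.0, 0.0]
ft_force: [-0.9, 0.8, -0.5]
grip_width: 0.707
grasp_force: 0.0
```

step_arm:
  commands: [60,0,0,0,0,0,0.027,60,0,0,0,0,0,0.027,60,0,0,0,0,0,0.027,60,0,0,0,0,0,0.027,60,0,0,0,0,0,0.027,60,0,0,0,0,0,0.027,60,0,0,0,0,0,0.027,60,0,0,0,0,0,0.027,60,0,0,0,0,0,0.027,60,0,0,0,0,0,0.027]

```text
clock: 19.25
position: [0.5837, 0.0006, 0.1858]
ee_rot: [0.132, 0.991, 0.0, 0.0]
ft_force: [0.5, -0.5, -0.5]
grip_width: 0.7
grasp_force: 0.0
```

```bash
python3 -c "
from h import *
st();look('w8',(.046,.042),300,['blue'])"
```

```text
t 19.25 pos [583.7   0.6 185.8] close deg 74.8 tilt 0.0 grip 59.8 0.0 q [ 0.63  0.4  -0.89  1.6   0.32  1.29  0.99] F [ 0.5 -0.5 -0.5]
blue [ 77. 285.] [(0.046, [577.4, -257.5, 154.7, 59.7, 83.9]), (0.042, [578.4, -261.5, 156.9, 60.6, 83.9])]
blue [317. 218.] [(0.046, [582.3, 1.5, 136.4, 42.3, -15.5]), (0.042, [583.4, 1.2, 138.3, 42.9, -15.5])]
```

Well aligned, so I descend and grip blue.

step_arm:
  commands: [60,0,0.001,-0.04,0,0,0,60,0,0.001,-0.11,0,0,0,60,0,0.001,-0.18,0,0,0,60,0,0.001,-0.23,0,0,0,60,0,0.001,-0.265,0,0,0,60,0,0.001,-0.282,0,0,0,60,0,0.001,-0.289,0,0,0,60,0,0.001,-0.289,0,0,0,30,0,0.001,-0.289,0,0,0,30,0,0.001,-0.289,0,0,0]

```text
clock: 20.55
position: [0.5844, 0.0012, 0.0134]
ee_rot: [0.132, 0.991, 0.0, 0.001]
ft_force: [-0.5, -0.7, 5.9]
grip_width: 0.506
grasp_force: 62.2
```

```bash
python3 -c "
from h import *
st()"
```

```text
t 20.55 pos [584.4   1.2  13.4] close deg 74.8 tilt 0.1 grip 43.2 62.158838510513306 q [ 0.54  0.6  -0.79  1.75  0.49  1.    0.88] F [-0.5 -0.7  5.9]
```

step_arm:
  commands: [30,0,0,0.03,0,0,0,30,0,0,0.08,0,0,0,30,0,0,0.14,0,0,0,30,0,-0.03,0.18,0,0,-0.03,30,0,-0.1,0.2,0,0,-0.08,30,0,-0.17,0.2,0,0,-0.13,30,0,-0.24,0.2,0,0,-0.185,30,0,-0.32,0.2,0,0,-0.24,30,0.007,-0.4,0.2,0,0,-0.295,30,0.007,-0.46,0.2,0,0,-0.35]

```text
clock: 21.8
position: [0.5876, -0.2771, 0.1334]
ee_rot: [0.633, 0.774, 0.0, 0.0]
ft_force: [0.6, -0.1, -2.6]
grip_width: 0.507
grasp_force: 61.4
```

step_arm:
  commands: [30,0,-0.035,0,0,0,-0.05,30,0,-0.048,-0.01,0,0,-0.085,30,0,-0.048,-0.02,0,0,-0.091,30,0,-0.048,-0.04,0,0,-0.091,30,0,-0.048,-0.05,0,0,-0.091,30,0,-0.048,-0.05,0,0,-0.091,30,0,-0.048,-0.05,0,0,-0.091,30,0,-0.048,-0.05,0,0,-0.091,30,0,-0.048,-0.05,0,0,-0.091,30,0,-0.048,-0.05,0,0,-0.091]

```text
clock: 23.05
position: [0.5879, -0.3036, 0.1025]
ee_rot: [0.735, 0.678, 0.0, 0.0]
ft_force: [-0.2, -0.5, -1.7]
grip_width: 0.506
grasp_force: 61.4
```

```bash
python3 -c "
from h import *
st();look('w9',(.006,.018),100,['blue'])"
```

```text
t 23.05 pos [ 587.9 -303.6  102.5] close deg -4.6 tilt 0.0 grip 43.2 61.391844749450684 q [ 0.76  0.55 -0.49  1.48  0.27  1.18  0.15] F [-0.2 -0.5 -1.7]
blue [316. 284.] [(0.006, [583.8, -359.0, 231.1, 91.5, 85.6]), (0.018, [584.4, -352.1, 219.5, 86.9, 85.6])]
blue [313. 128.] [(0.006, [593.7, -226.8, 66.5, 27.2, -4.6]), (0.018, [593.8, -226.5, 63.2, 25.8, -4.6])]
```

View pics/w9.png

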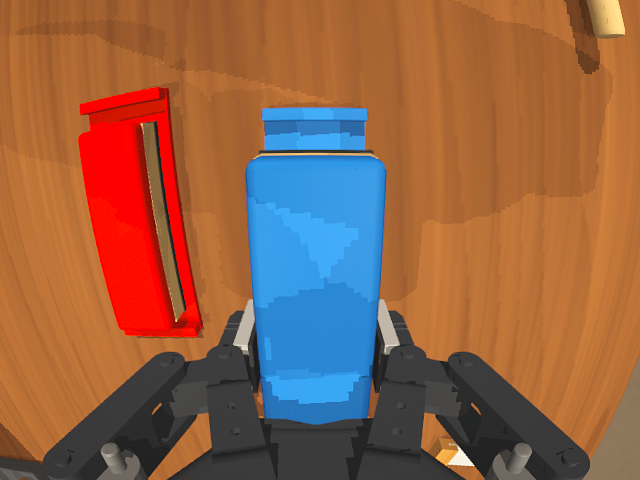

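Blue is lined up over its cradle (stop at (314,114)), and red is in place at (130,225). Lowering it.

step_arm:
  commands: [30,0,0,-0.05,0,0,0,30,0,0,-0.1,0,0,0,30,0,0,-0.13,0,0,0,30,0,0,-0.146,0,0,0,30,0,0,-0.152,0,0,0,30,0,0,-0.154,0,0,0,30,0,0,-0.154,0,0,0,70,0,0,-0.154,0,0,0,70,0,0,-0.154,0,0,0,70,0,0,-0.13,0,0,0]

```text
clock: 24.35
position: [0.5872, -0.3034, 0.024]
ee_rot: [0.735, 0.678, -0.0, -0.001]
ft_force: [0.2, 0.5, 0.3]
grip_width: 0.821
grasp_force: 0.0
```

step_arm:
  commands: [70,0,0,0.05,0,0,0,70,0,0,0.13,0,0,0,70,0,0,0.2,0,0,0,70,-0.05,0,0.25,0,0,0,70,-0.12,0,0.28,0,0,0,70,-0.2,-0.05,0.3,0,0,0,70,-0.28,-0.12,0.3,0,0,0,70,-0.35,-0.2,0.3,0,0,0,70,-0.4,-0.3,0.3,0,0,0,70,-0.4,-0.35,0.3,0,0,0]

```text
clock: 25.6
position: [0.3445, -0.5169, 0.2059]
ee_rot: [0.736, 0.677, -0.001, 0.001]
ft_force: [1.5, 0.3, 0.3]
grip_width: 0.821
grasp_force: 0.0
```

```bash
python3 -c "
from h import *
st()
im=camera('top');cv2.imwrite('pics/top9.png',im[:,:,::-1])"
```

```text
t 25.6 pos [ 344.5 -516.9  205.9] close deg -4.8 tilt 0.1 grip 70.1 0.0 q [ 1.2   0.36 -0.38  1.49  0.14  1.31  0.73] F [1.5 0.3 0.3]
```

View pics/top9.png

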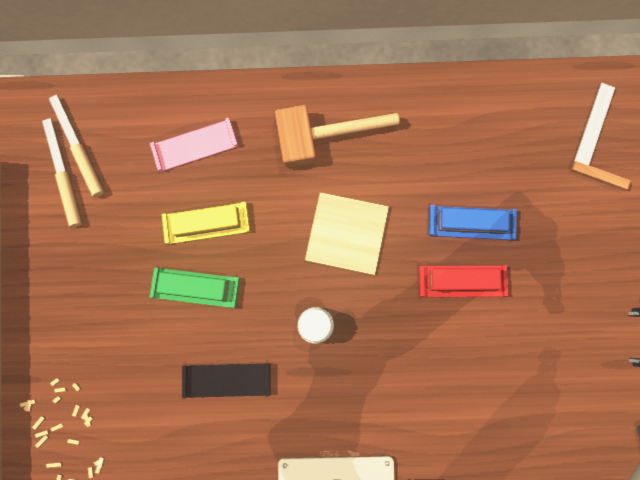

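All four blocks lie centred in their own cradles: yellow (206,222), green (195,288), blue (473,222) and red (464,281). The mallet (295,134) and jar (315,325) are where they started, and the arm is clear.

```bash
python3 -c "
from workcell import *
print(hand_in())"
```

```text
the job is handed in; nothing more can be done
None
```

The job is handed in at about 26 s on the robot's clock: red and yellow were put away first, then green and blue. The final top view shows each block flat in the cradle of its own colour, and the mallet and jar where they started.

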